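# Ready and load the sprue-trimming shuttle

## Task

Get the sprue-trimming shuttle ready: loosen its clamp screw (nobody remembers whether the thread is left- or right-handed, so feel which way gives), slide the carriage until its pointer stands at the brass tag, and turn the screw back until it is tight. Then set every moulded cover that still has its sprue flat in the carriage, sprue up, one to a nest, and leave the mould, cup, spanner and can where they are.

Things in the scene. Friction and masses are not known exactly. Their poses are not given: they have to be found in the camera images.
- clamp (a joint): Turn of the clamp screw in rad, + counter-clockwise from above, 0 = tight as at the start. Left- or right-hand thread, differs from start to start, not visible: one way it stops hard within 0.1 rad, the other way it turns stiffly (0.2-0.4 N m) up to 1.7 rad. Up to about 0.8 rad from 0 the carriage is clamped, beyond it free. Stays where left; tight = turned back to its stop, within 0.2 of 0.
- clamp_grip (a point): Black bar handle of the clamp screw (70 long, 14 thick, 26 tall, level) on a short stem on the grey clamp head (100 x 90 mm block, top 52 mm above the table) at one end of the bed. Point on the screw axis, half-way up the bar, 75 mm above the table. x axis along the bar (turns with it), z up.
- carriage (a joint): Travel of the carriage along the bed, m, 0 to 0.15, grows away from the clamp head (towards the shuttle's -y). Loose it slides with about 2 N; clamped it holds against about 30 N.
- handle (a point): Upright steel post (18 mm diameter, 40 tall) on the robot's side of the carriage, for sliding it: point on the post's axis, half-way up (46 mm above the table, post top 66 mm). The frame is the carriage's: y along the bed towards the clamp head, z up.
- pointer (a point): Tip of the flat steel pointer on the far side (+x) of the carriage. Frame as the carriage's.
- mark (a point): The brass tag on the far edge of the bed (a brass blade 4 mm thick and 12 tall on a 12 x 14 mm foot): point at the middle of the blade's near face; y axis along the bed, as the carriage's. The pointer is at the tag when the two agree along this y.
- carriage_floor (a point): Centre of the floor of the carriage, an aluminium tray 150 x 150 mm, floor 24 mm above the table, rim and cross-shaped divider 8 mm high and 6 mm thick making four square nests. x, y along its sides, y along the bed towards the clamp head, z up.
- nest1 (a point): Centre of the floor of nest 1 of the carriage (66 x 66 mm, 8 mm deep).
- nest2 (a point): Centre of the floor of nest 2 of the carriage (66 x 66 mm, 8 mm deep).
- nest3 (a point): Centre of the floor of nest 3 of the carriage (66 x 66 mm, 8 mm deep).
- nest4 (a point): Centre of the floor of nest 4 of the carriage (66 x 66 mm, 8 mm deep).
- cover1_mid (a point): Moulded white cover 1: slotted disc 56 mm wide, 6 thick, with its sprue, an upright stub 12 mm in diameter and 32 tall, on its centre (38 mm tall in all, about 35 g). Point on its axis 19 mm above its underside, z along the sprue. Three or four are present (None: absent), lying on the mat beside the shuttle, sprue up.
- cover2_mid (a point): Moulded white cover 2: slotted disc 56 mm wide, 6 thick, with its sprue, an upright stub 12 mm in diameter and 32 tall, on its centre (38 mm tall in all, about 35 g). Point on its axis 19 mm above its underside, z along the sprue. Three or four are present (None: absent), lying on the mat beside the shuttle, sprue up.
- cover3_mid (a point): Moulded white cover 3: slotted disc 56 mm wide, 6 thick, with its sprue, an upright stub 12 mm in diameter and 32 tall, on its centre (38 mm tall in all, about 35 g). Point on its axis 19 mm above its underside, z along the sprue. Three or four are present (None: absent), lying on the mat beside the shuttle, sprue up.
- cover4_mid (a point): Moulded white cover 4: slotted disc 56 mm wide, 6 thick, with its sprue, an upright stub 12 mm in diameter and 32 tall, on its centre (38 mm tall in all, about 35 g). Point on its axis 19 mm above its underside, z along the sprue. Three or four are present (None: absent), lying on the mat beside the shuttle, sprue up.
- mould_mid (a point): Bystander: aluminium mould half, 110 x 80 x 30 mm; its centre.
- cup_mid (a point): Bystander: white cup, 74 mm wide, 85 tall; point half-way up its axis.
- spanner_mid (a point): Bystander: spanner, 180 mm long, lying on the mat; its middle.
- can_mid (a point): Bystander: grey can, 52 mm wide, 110 tall; point half-way up its axis.
Things that resemble listed ones, but are neither listed nor needed, are in the scene too. What is shaped like the part that bears cover3_mid but green or turquoise is not meant.

How it is judged:
On the way, in this order (a step that is already met when the one before it is completed fails the run):
1. the clamp screw is loosened ((value of joint clamp above 0.8 rad or value of joint clamp below -0.8 rad)), for 0.2 s.
2. the carriage's pointer is brought to the tag with the screw loose (y of pointer in the frame of mark between -0.005 and 0.005 m and (value of joint clamp above 0.8 rad or value of joint clamp below -0.8 rad)), for 0.2 s.
3. the screw is tightened again with the pointer at the tag (y of pointer in the frame of mark between -0.005 and 0.005 m and value of joint clamp between -0.2 and 0.2 rad), for 0.2 s.
At the end, for the whole second after the job is handed in: The pointer is within 5 mm of the tag along the bed, the screw is back within 0.2 rad of tight, and every cover present lies flat (within 0.12 rad) on the floor of a nest of the carriage, sprue up, at rest (all of step 3 and x of cover1_mid in the frame of carriage_floor between -0.05 and 0.05 m and y of cover1_mid in the frame of carriage_floor between -0.05 and 0.05 m and z of cover1_mid in the frame of carriage_floor between 0.015 and 0.0225 m and angle between each of cover1_mid, cover2_mid, cover3_mid, cover4_mid's own z axis and vertical below 0.12 rad and x of cover2_mid in the frame of carriage_floor between -0.05 and 0.05 m and y of cover2_mid in the frame of carriage_floor between -0.05 and 0.05 m and z of cover2_mid in the frame of carriage_floor between 0.015 and 0.0225 m and x of cover3_mid in the frame of carriage_floor between -0.05 and 0.05 m and y of cover3_mid in the frame of carriage_floor between -0.05 and 0.05 m and z of cover3_mid in the frame of carriage_floor between 0.015 and 0.0225 m and x of cover4_mid in the frame of carriage_floor between -0.05 and 0.05 m and y of cover4_mid in the frame of carriage_floor between -0.05 and 0.05 m and z of cover4_mid in the frame of carriage_floor between 0.015 and 0.0225 m); the robot touches nothing.
It fails at once if the mould, cup, spanner or can is moved more than 40 mm (distance of any of mould_mid, cup_mid, spanner_mid, can_mid from where it was at the start of the episode above 0.04 m).
Of stop_a, stop_b only 1 to 1 are there at a start; the rules pass over those that are not, and their reading is None.
Of cover1, cover2, cover3, cover4 only 3 to 4 are there at a start; the rules pass over those that are not, and their reading is None.
At some moment in a run one of cover1, cover2, cover3, cover4 may be knocked a few centimetres aside while the robot is not near it.
Once in a run the grip may slacken for a moment while it holds something.
It also fails if it takes over 210 s, if anything falls off the work surface, if the arm or the gripper's body presses on something with over 40 N, if the wrist force passes 120 N, or if a joint passes its speed limit or range.

## Robot

A 6-joint arm with a two-finger parallel gripper is mounted at the origin on the work surface. World frame = base frame: x ahead of the robot, y to its left, z up, the work surface at z = 0. Lengths are in m, angles in rad, forces in N, time in s.
With the tool pointing down it reaches from about 0.275 to 1 m from the base axis. Payload 8.4 kg.
Tool frame: the origin (TCP) lies at the very end of the fingers, on their centre line; the grasp point (between the pads) lies 19 mm behind it (r.grip_depth is the distance from the TCP to the grasp point, in m); z points along the fingers, y is the line along which they close (so a half turn about z gives the same grasp; the last joint's range is limited). The gripper opens to 85 mm and grips with 20 to 120 N. Pads are 22 mm wide; open, the fingers measure 114 mm over their backs; the gripper's body (76 mm by 85 mm) begins 54 mm behind the grasp point. The pads swing forward as they close: fully open they stand 13 mm farther back than shut.
Start: joints at [-1.237, 0.353, 1.633, -0, 1.155, -0.002], TCP at [0.206, -0.59, 0.231] pointing down, gripper open.
Joint ranges: [-2.63, 2.63], [-0.92, 2.1], [0.06, 2.66], [-1.3, 4.44], [0, 2.69], [-3.02, 3.02]. Speed limits (rad/s): [2.22, 2.22, 2.79, 3.14, 3.14, 3.14].

## Interface

Orientations are given as a unit quaternion [x, y, z, w].
In Python, from bench import r, get_image, boxes_of gives the robot as it stands. The module is installed in compiled form; this text tells all that it offers.
- The arm moves only by the shell command python3 -m inch 'ROWS' [FORCE]. ROWS is JSON, a list that holds one entry, the list of rows, each a list of 5 numbers: the closure in counts, from 0 (fully open) to 255 (shut), then the shift along the tool's x, y, z in mm, then the turn about the tool's z in degrees. A call has 1 to 12 rows; each row shifts and turns the commanded pose from where the row before left it, along the tool's axes as they then stand; what a row does not reach is not made up. A row lasts 1/8 s, in which the tool goes at most 62.5 mm and 10.7 degrees, less where a joint would pass 70% of its speed; a pose out of reach is approached as far as the arm can. A call with a gripper value outside its range is refused whole. The fingers move at their own pace and stop on an object; FORCE is the grip in N (left out, the last holds). Time passes only in rows, so rows that do not move let the fingers close. It gives the time, the measured TCP pose, the force, the opening and the grip force at its end, in the units of the state.
- r.read_state(): the state, without advancing time (a new reading comes with each control period).
- get_image(name): name is "scene" or "top" or "wrist"; returns a dict with "image" (400x640x3 uint8, blue, green, red), "mtx" (3x3 intrinsics, pixels), "rvec" (rotation vector, rad) and "tvec" (3), from world to camera coordinates, as OpenCV has them; the wrist camera has in their place "T_tool_cam" (4x4, takes a point from camera to tool coordinates, whose origin is the TCP and whose axes are the flange's). Camera axes: x right, y down, z forward; pixel columns grow to the right and rows downward; lengths in m; the calibration is good to about 2 mm. The wrist camera is an equidistant fisheye: a pixel r from the principal point sees the ray r / f radians off the axis. A picture is of the moment at which its call begins: read the wrist's pose just before it. There is no depth.
- r.finish_job(): hands the job in; it is judged then, once.
Trained networks look in the newest picture that a camera, given by its name, has taken for a name from the list of things; names that differ only in an ending like _2 or _b are one class to them, and where a whole thing is asked for, a point or a joint stands for the part that bears it (a point fixed in the world has none). Each returns a list of dicts, best first, with "conf" (0 to 1); they miss things now and then, are a little off and sometimes report something else, mostly with a low value. They report only what shows in the picture. A call takes as long as a camera call. They do not tell look-alikes from the thing itself.
- boxes_of(camera, query): "position" ([x, y, z] in m, in world coordinates, good to about 4 mm: the middle of the surface that is visible of it).
The state is a dict: "time": time; "qpos": joint angles; "qd": joint speeds; "effort": joint torques, N m; "tcp_pos": TCP position; "orientation": TCP orientation; "contact_force": force on the tool from outside, world axes, zero at the start; "torque": the same for the moment, N m; "opening": finger opening in m; "gripper_force": force on a finger pad.
Only numpy, scipy, OpenCV 4.12 (cv2) and the standard library are available. Lean on these libraries where they do the work, as an engineer would, in place of code of your own. Each camera call takes 0.05 s, during which the arm holds its last target. There are 200 camera calls.

## Working session

There is one attempt and no reset: what is moved stays moved. The work goes in short steps, Python scripts to look and compute and a shell command to move; the robot and the scene stay as the last step left them, time stands still between calls to the robot, and variables do not carry over. Pictures are saved under pics/ and viewed, at most 14 in all, crops included, and the job is handed in when it is done.

```bash
mkdir -p pics
cat > h.py <<'E'
import numpy as np, cv2
from bench import r, get_image, boxes_of
from scipy.spatial.transform import Rotation as R
def ray_z(c,u,v,z):
    Rm=cv2.Rodrigues(np.array(c["rvec"],float))[0];t=np.array(c["tvec"],float).ravel()
    d=Rm.T@np.linalg.inv(np.array(c["mtx"]))@np.array([u,v,1.]);o=-Rm.T@t
    return o+d*(z-o[2])/d[2]
def proj(c,p): return cv2.projectPoints(np.array(p,float).reshape(-1,1,3),np.array(c["rvec"],float),np.array(c["tvec"],float),np.array(c["mtx"],float),None)[0].reshape(-1,2)
def wray_z(c,s,u,v,z):
    K=np.array(c["mtx"]);x=(u-K[0,2])/K[0,0];y=(v-K[1,2])/K[1,1];th=np.hypot(x,y)
    d=np.array([x/th*np.sin(th),y/th*np.sin(th),np.cos(th)]) if th>0 else np.array([0,0,1.])
    T=np.array(c["T_tool_cam"]);Rt=R.from_quat(s["orientation"]).as_matrix()
    o=Rt@T[:3,3]+s["tcp_pos"];d=Rt@T[:3,:3]@d
    return o+d*(z-o[2])/d[2]
E
python3 - <<'E'
from h import *
s=r.read_state();print(s["tcp_pos"],R.from_quat(s["orientation"]).as_matrix().round(3),s["opening"])
for n in("top","scene"):
    c=get_image(n);cv2.imwrite(f"pics/{n}0.png",c["image"])
    for q in("clamp_grip","handle","pointer","mark","carriage_floor","cover1_mid","mould_mid","cup_mid","spanner_mid","can_mid"):
        print(n,q,[(np.round(b["position"],3).tolist(),round(b["conf"],2),proj(c,b["position"]).round().tolist()[0]) for b in boxes_of(n,q)][:6])
E
```

```text
[ 0.20579483 -0.58961596  0.23054813] [[ 0.944  0.33  -0.   ]
 [ 0.33  -0.944  0.001]
 [-0.    -0.001 -1.   ]] 0.08515041794789674
top clamp_grip [([0.576, 0.172, 0.088], 0.49, [264.0, 209.0])]
top handle [([0.577, 0.008, 0.022], 0.73, [326.0, 211.0])]
top pointer [([0.583, 0.009, 0.024], 0.83, [326.0, 209.0]), ([0.556, 0.338, 0.0], 0.29, [211.0, 220.0])]
top mark [([0.576, 0.172, 0.089], 0.41, [264.0, 209.0])]
top carriage_floor [([0.569, -0.365, 0.007], 0.68, [459.0, 215.0]), ([0.578, 0.003, 0.025], 0.56, [328.0, 211.0])]
top cover1_mid [([0.565, -0.364, 0.006], 0.64, [458.0, 216.0])]
top mould_mid [([0.4, -0.024, 0.032], 0.96, [338.0, 276.0])]
top cup_mid [([0.726, 0.354, 0.047], 0.61, [203.0, 158.0])]
top spanner_mid [([0.798, 0.012, 0.005], 0.87, [325.0, 137.0])]
top can_mid [([0.71, -0.312, 0.101], 0.69, [447.0, 158.0])]
scene clamp_grip [([0.584, 0.176, 0.085], 0.67, [379.0, 237.0]), ([0.588, 0.011, 0.024], 0.19, [324.0, 213.0])]
scene handle [([0.588, 0.01, 0.023], 0.67, [324.0, 213.0]), ([0.568, 0.347, 0.006], 0.34, [439.0, 296.0])]
scene pointer [([0.578, -0.356, 0.004], 0.63, [235.0, 143.0]), ([0.591, 0.011, 0.023], 0.6, [323.0, 213.0])]
scene mark []
scene carriage_floor [([0.587, 0.011, 0.024], 0.96, [324.0, 212.0])]
scene cover1_mid [([0.574, -0.359, 0.005], 0.73, [235.0, 142.0])]
scene mould_mid [([0.413, -0.014, 0.026], 0.89, [362.0, 168.0]), ([0.565, 0.342, 0.002], 0.72, [438.0, 294.0])]
scene cup_mid [([0.709, 0.35, 0.049], 0.63, [404.0, 334.0]), ([0.799, 0.02, 0.008], 0.54, [264.0, 273.0])]
scene spanner_mid [([0.795, 0.016, 0.007], 0.75, [265.0, 271.0])]
scene can_mid [([0.73, -0.304, 0.082], 0.87, [197.0, 164.0])]
```

```bash
python3 -c "
import cv2
cv2.imwrite('pics/top0b.png',cv2.resize(cv2.imread('pics/top0.png')[90:330,160:520],(800,533)))"
```

```text
(no output)
```

View pics/top0b.png

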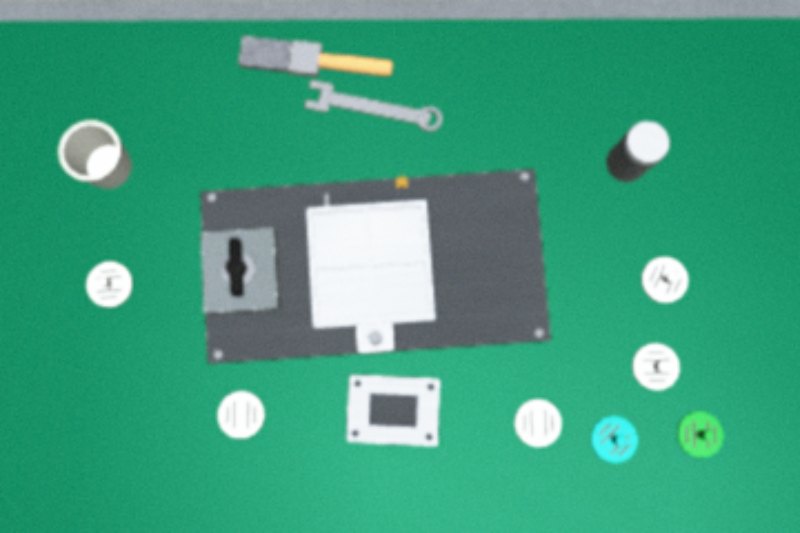

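View pics/scene0.png

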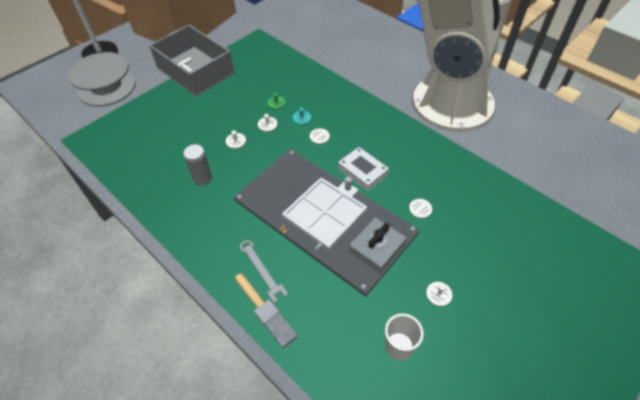

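The top view shows three white covers with sprues, at crop (109,284), (665,279) and (656,366). The whites at (240,415) and (538,423) have none. The clamp bar is at (236,267), the post at (375,338), the pointer tip at (326,194) and the tag at (402,183).

Run:
```python
from h import *
c=get_image("top")
for n,u,v,z in(("screw",236,267,.088),("bar1",235,241,.088),("bar2",237,293,.088),("post",375,338,.066),("ptr",326,194,.028),("tag",402,183,.02),
 ("bedL",207,190,.01),("bedR",534,170,.01),("trayTL",306,208,.032),("trayTR",427,200,.032),("trayBL",314,327,.032),("trayBR",435,320,.032),
 ("cA",109,284,.003),("cB",665,279,.003),("cC",656,366,.003)):
    print(n,ray_z(c,u/2.2222+160,v/2.2222+90,z).round(4))
print(c["tvec"].ravel())
s=r.read_state();w=get_image("wrist");cv2.imwrite("pics/w0.png",w["image"]);print(w["mtx"],np.round(w["T_tool_cam"],3),s["qpos"])
```

```text
screw [0.5726 0.1661 0.088 ]
bar1 [0.604  0.1679 0.088 ]
bar2 [0.5415 0.1642 0.088 ]
post [0.4895 0.0008 0.066 ]
ptr [0.6736 0.0631 0.028 ]
tag [ 0.6894 -0.0335  0.02  ]
bedL [0.683  0.2177 0.01  ]
bedR [ 0.7083 -0.2039  0.01  ]
trayTL [0.6548 0.0879 0.032 ]
trayTR [ 0.6647 -0.0646  0.032 ]
trayBL [0.505  0.0765 0.032 ]
trayBR [ 0.5135 -0.0731  0.032 ]
cA [0.562  0.3414 0.003 ]
cB [ 0.5675 -0.3677  0.003 ]
cC [ 0.4577 -0.3513  0.003 ]
[0.00573525 0.60586727 1.12840277]
[[309.70691629   0.         319.17716219]
 [  0.         309.70691629 198.6567947 ]
 [  0.           0.           1.        ]] [[ 0.001 -0.95  -0.312  0.08 ]
 [ 1.     0.001 -0.    -0.   ]
 [ 0.001 -0.312  0.95  -0.142]
 [ 0.     0.     0.     1.   ]] [-1.23740600e+00  3.52986092e-01  1.63342486e+00  4.92080495e-06
  1.15517279e+00 -2.39021789e-03]
```

```bash
python3 -m inch '[[[0,0,0,0,8],[0,0,0,0,8]]]' ; python3 -m inch '[[[0,28,-53,-4,0],[0,28,-53,-4,0],[0,28,-53,-4,0],[0,28,-53,-4,0],[0,28,-53,-4,0],[0,28,-53,-4,0],[0,28,-53,-4,0],[0,28,-53,-4,0],[0,28,-53,-4,0],[0,28,-53,-4,0],[0,28,-53,-4,0],[0,28,-53,-4,0]]]'; python3 -m inch '[[[0,0,0,0,0],[0,0,0,0,0]]]'
python3 - <<'E'
from h import *
s=r.read_state();w=get_image("wrist");cv2.imwrite("pics/w1.png",w["image"]);print(s["qpos"],R.from_quat(s["orientation"]).as_matrix().round(3),s["tcp_pos"])
for q in("clamp_grip","handle","pointer","mark","carriage_floor"):
        print(q,[(np.round(b["position"],3).tolist(),round(b["conf"],2)) for b in boxes_of("wrist",q)][:6])
E
```

```text
time: 1.45
tcp_pos: [0.206, -0.5901, 0.2313]
orientation: [1.0, 0.026, 0.0, 0.0]
contact_force: [0.1, 1.4, 0.8]
opening: 0.085
gripper_force: 0.0
time: 2.95
tcp_pos: [0.5061, 0.0659, 0.2797]
orientation: [1.0, 0.028, 0.0, 0.0]
contact_force: [0.6, -0.9, -0.7]
opening: 0.0857
gripper_force: 0.0
time: 3.2
tcp_pos: [0.505, 0.0637, 0.279]
orientation: [1.0, 0.029, -0.0, 0.0]
contact_force: [-0.5, -0.0, 0.1]
opening: 0.0851
gripper_force: 0.0
[ 1.22885089e-01  1.25368711e-01  1.82141905e+00 -4.34694449e-04
  1.19567775e+00  1.63622858e+00] [[ 0.998  0.058 -0.001]
 [ 0.058 -0.998 -0.001]
 [-0.001  0.    -1.   ]] [0.50502034 0.06374548 0.27902364]
clamp_grip [([0.578, 0.165, 0.087], 0.65)]
handle [([0.583, 0.012, 0.022], 0.92)]
pointer [([0.58, 0.168, 0.09], 0.69), ([0.584, 0.007, 0.022], 0.57)]
mark []
carriage_floor [([0.585, 0.013, 0.028], 0.55)]
```

View pics/w1.png

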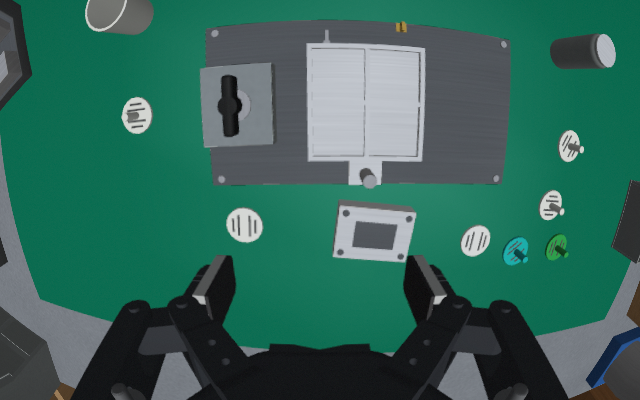

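The wrist view is sharp. The bar runs (229,75)–(231,136), the pointer tip is at (327,30), the tag at (401,27) and the post top at (369,181). Sprued covers are at (137,115), (570,145) and (551,205).

Run:
```python
from h import *
s=r.read_state();w=get_image("wrist")
for n,u,v,z in(("bar1",229,75,.088),("bar2",231,136,.088),("screw",230,105,.088),("hub",230,105,.088),("post",369,181,.066),("ptr",327,31,.03),("tag",401,30,.02),
 ("tray",307,45,.032),("tray",424,48,.032),("tray",307,160,.032),("tray",422,161,.032),("A",143,115,.003),("B",568,146,.003),("C",550,205,.003)):
    print(n,wray_z(w,s,u,v,z).round(4))
b=w["image"][15:60,300:430];cv2.imwrite("pics/w1c.png",cv2.resize(b,None,fx=6,fy=6,interpolation=cv2.INTER_CUBIC))
```

```text
bar1 [0.6106 0.167  0.088 ]
bar2 [0.5429 0.1631 0.088 ]
screw [0.5773 0.1648 0.088 ]
hub [0.5773 0.1648 0.088 ]
post [0.494  0.0032 0.066 ]
ptr [0.6745 0.0634 0.03  ]
tag [ 0.6886 -0.0322  0.02  ]
tray [0.6544 0.0869 0.032 ]
tray [ 0.6661 -0.0609  0.032 ]
tray [0.5083 0.0793 0.032 ]
tray [ 0.5174 -0.0722  0.032 ]
A [0.5642 0.3302 0.003 ]
B [ 0.5678 -0.3643  0.003 ]
C [ 0.459  -0.3489  0.003 ]
```

View pics/w1c.png

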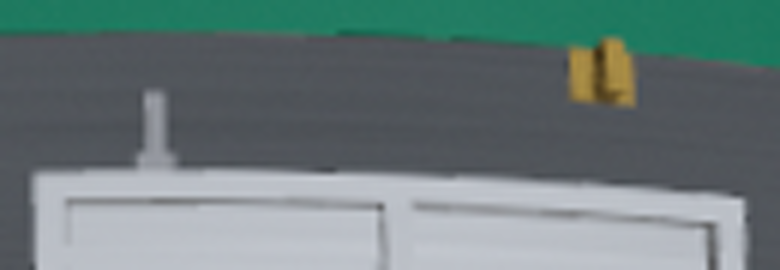

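```bash
python3 -m inch '[[[0,39,-48,10,0],[0,38,-49,10,0],[0,0,0,50,0],[0,0,0,50,0],[0,0,0,50,0],[0,0,0,30,0],[0,0,0,16,0],[0,0,0,0,0]]]'; python3 -m inch '[[[180,0,0,0,0],[230,0,0,0,0],[255,0,0,0,0],[255,0,0,0,0],[255,0,0,0,0],[255,0,0,0,0]]]' 60
python3 - <<'E'
from h import *
s=r.read_state();print(s["torque"],s["qpos"],s["tcp_pos"])
E
```

```text
time: 4.55
tcp_pos: [0.5763, 0.1643, 0.0629]
orientation: [1.0, 0.028, -0.001, 0.0]
contact_force: [1.0, -0.2, 0.1]
opening: 0.0852
gripper_force: 0.0
time: 5.3
tcp_pos: [0.5768, 0.169, 0.0646]
orientation: [1.0, 0.028, 0.001, -0.003]
contact_force: [-5.3, 22.5, 5.8]
opening: 0.013
gripper_force: 60.0
[3.40704012 0.87286855 0.05161805] [0.27947265 0.51516909 1.80989284 0.00720919 0.81359771 1.78989328] [0.57684718 0.16897414 0.06456512]
```

```bash
python3 -m inch '[[[255,0,-5,0,0],[255,0,0,0,0]]]'; python3 -m inch '[[[255,0,0,0,5],[255,0,0,0,5],[255,0,0,0,0]]]'
python3 - <<'E'
from h import *
s=r.read_state();print(s["torque"],s["qpos"],s["tcp_pos"],R.from_quat(s["orientation"]).as_euler("zyx",degrees=True))
E
```

```text
time: 5.55
tcp_pos: [0.5768, 0.1694, 0.0645]
orientation: [1.0, 0.029, 0.001, 0.0]
contact_force: [-1.9, -4.4, 9.3]
opening: 0.0126
gripper_force: 61.2
time: 5.92
tcp_pos: [0.5768, 0.1697, 0.0646]
orientation: [0.998, -0.057, 0.001, 0.001]
contact_force: [-2.8, -0.2, 9.8]
opening: 0.013
gripper_force: 93.8
[-0.12476157  0.48805616  2.44619092] [ 0.28452729  0.51606514  1.80802089 -0.00208808  0.81636638  1.97058328] [0.5768244  0.16971902 0.0646212 ] [6.52205428e+00 8.72354044e-02 1.79934685e+02]
```

Turning clockwise gives 2.4 N·m, which is the hard stop. I'll try the other way.

```bash
python3 -m inch '[[[255,0,0,0,-7],[255,0,0,0,-7],[255,0,0,0,-7],[255,0,0,0,-7],[255,0,0,0,0]]]'
python3 - <<'E'
from h import *
s=r.read_state();print(s["torque"],s["qpos"],s["tcp_pos"],R.from_quat(s["orientation"]).as_euler("zyx",degrees=True))
E
```

```text
time: 6.55
tcp_pos: [0.5768, 0.1696, 0.0646]
orientation: [0.983, 0.185, 0.001, 0.0]
contact_force: [-2.7, -1.7, 10.1]
opening: 0.013
gripper_force: 61.2
[-0.47282525  0.28194232  0.37383894] [ 2.83710940e-01  5.16107673e-01  1.80813400e+00 -6.60367894e-04
  8.16346920e-01  1.48193461e+00] [0.5767811  0.16956647 0.06455898] [-2.13727347e+01  6.29516880e-02  1.79989638e+02]
```

```bash
python3 -m inch '[[[255,0,0,-1,-8],[255,0,0,0,-8],[255,0,0,0,-8],[255,0,0,0,-8],[255,0,0,0,-8],[255,0,0,0,-6],[255,0,0,0,0]]]'
python3 - <<'E'
from h import *
s=r.read_state();print(s["torque"],s["qpos"],s["tcp_pos"],R.from_quat(s["orientation"]).as_euler("zyx",degrees=True))
E
```

```text
time: 7.42
tcp_pos: [0.5764, 0.1698, 0.0646]
orientation: [0.833, 0.553, 0.0, 0.0]
contact_force: [-0.2, 0.4, 0.7]
opening: 0.0127
gripper_force: 59.9
[ 0.08453947 -0.13817451  0.12548435] [2.83927410e-01 5.15996773e-01 1.80828495e+00 3.55547592e-05
 8.16906045e-01 6.81675712e-01] [0.5764313  0.16978099 0.06457705] [-6.72093084e+01  2.18534399e-02 -1.79992076e+02]
```

```bash
python3 -m inch '[[[0,0,0,0,0],[0,0,0,0,0],[0,0,0,0,0],[0,0,0,-30,0],[0,0,0,-50,0],[0,0,0,0,10],[0,0,0,0,10],[0,0,0,0,10],[0,0,0,0,10],[0,0,0,0,10],[0,0,0,0,10],[0,0,0,0,4]]]'; python3 -m inch '[[[0,-31,54,0,0],[0,-31,54,0,0],[0,-30,55,0,0],[0,0,0,0,0]]]';  python3 - <<'E'
from h import *
s=r.read_state();w=get_image("wrist");cv2.imwrite("pics/w2.png",w["image"]);print(s["qpos"],R.from_quat(s["orientation"]).as_euler("zyx",degrees=True),s["tcp_pos"])
E
```

```text
time: 8.93
tcp_pos: [0.5763, 0.1697, 0.1443]
orientation: [1.0, 0.026, -0.0, 0.0]
contact_force: [-0.2, 0.7, -0.1]
opening: 0.0855
gripper_force: 0.0
time: 9.43
tcp_pos: [0.4915, -0.0011, 0.1443]
orientation: [1.0, 0.026, -0.001, 0.0]
contact_force: [0.9, 0.1, -0.7]
opening: 0.0851
gripper_force: 0.0
[-4.81996872e-03  2.57277399e-01  1.99377339e+00 -6.86597124e-04
  8.92032155e-01  1.51419128e+00] [-2.99180993e+00 -8.55272974e-02  1.79969792e+02] [ 0.49152128 -0.00105226  0.14431334]
```

View pics/w2.png

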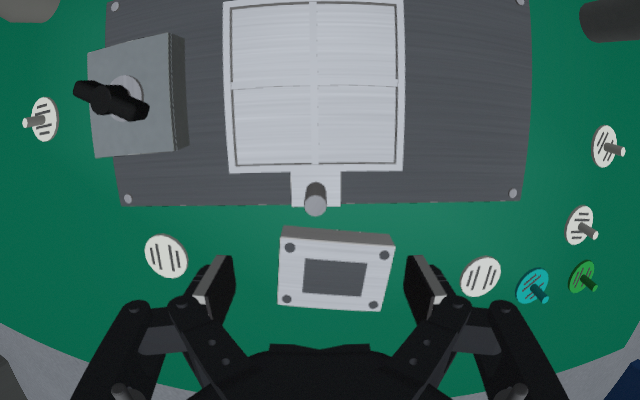

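The bar now stands about 64° turned, and the post top is at (315,205), centred between the fingers.

Run:
```python
from h import *
s=r.read_state();w=get_image("wrist");print(wray_z(w,s,315,205,.066), wray_z(w,s,315,170,.032))
```

```text
[0.49527683 0.00412191 0.066     ] [0.51448    0.00556425 0.032     ]
```

```bash
python3 -m inch '[[[0,3,-5,40,0],[0,0,0,40,0],[0,0,0,22,0],[150,0,0,0,0],[200,0,0,0,0],[230,0,0,0,0],[255,0,0,0,0],[255,0,0,0,0],[255,0,0,0,0]]]' 60
python3 - <<'E'
from h import *
s=r.read_state();print(s["tcp_pos"],R.from_quat(s["orientation"]).as_euler("zyx",degrees=True))
E
```

```text
time: 10.65
tcp_pos: [0.4974, 0.0071, 0.0436]
orientation: [1.0, 0.028, 0.001, -0.0]
contact_force: [0.1, 0.9, 7.1]
opening: 0.0161
gripper_force: 58.4
[0.49736739 0.007092   0.04358308] [-3.22815077e+00  1.21449752e-01 -1.79990824e+02]
```

```bash
python3 -m inch '[[[255,0,10,0,0],[255,0,20,0,0],[255,0,20,0,0],[255,0,20,0,0],[255,0,15,0,0],[255,0,0,0,0],[255,0,0,0,0]]]'
python3 - <<'E'
from h import *
s=r.read_state();print(s["tcp_pos"],R.from_quat(s["orientation"]).as_euler("zyx",degrees=True));w=get_image("wrist");cv2.imwrite("pics/w3.png",w["image"])
t=get_image("top")["image"][150:200,280:360];cv2.imwrite("pics/t3.png",cv2.resize(t,None,fx=8,fy=8,interpolation=cv2.INTER_CUBIC))
E
```

```text
time: 11.52
tcp_pos: [0.5031, -0.0786, 0.0436]
orientation: [1.0, 0.028, 0.002, 0.0]
contact_force: [2.7, -2.0, 6.7]
opening: 0.0159
gripper_force: 59.2
[ 0.50307074 -0.0785938   0.04358985] [ -3.21007769   0.21208528 179.95432887]
```

View pics/w3.png

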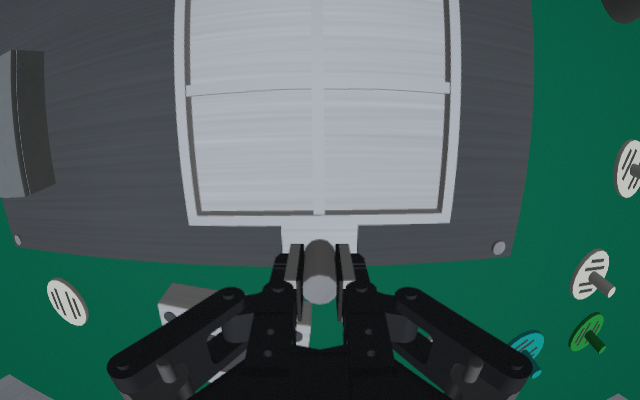

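View pics/t3.png

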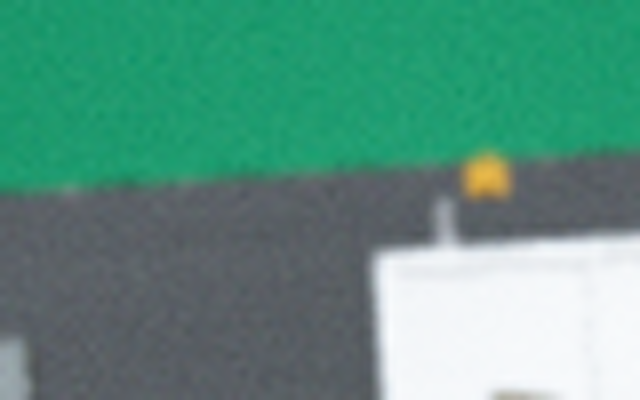

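The pointer tip is at crop (444,200) and the tag at (487,178), so the pointer still has to move right.

Run:
```python
from h import *
c=get_image("top");I=c["image"].astype(float)
sub=I[150:200,280:360]
m=(sub[...,2]-sub[...,0]>60);ys,xs=np.nonzero(m);wt=(sub[...,2]-sub[...,0])[m];print("tag px",(xs*wt).sum()/wt.sum()+280,(ys*wt).sum()/wt.sum()+150)
g=sub[:,:,:].mean(2)
for row in (25,26,27,28,29):
    x=np.arange(50,61);v=g[row,50:61]-np.median(g[row,20:45]);v=np.clip(v-8,0,None);print(row,(x*v).sum()/v.sum()+280)
yb=np.array([-.057,.998,0])
tag=ray_z(c,(xs*wt).sum()/wt.sum()+280,(ys*wt).sum()/wt.sum()+150,.018)
for z in(.02,.03,.04): print(z,(ray_z(c,280+444/8-.5,150+200/8-.5,z)-tag)@yb)
```

```text
tag px 340.3706593835349 171.69957081545064
25 335.08396946564886
26 334.98765432098764
27 335.04303797468356
28 335.1829573934837
29 335.5666074600355
0.02 0.015771410721771347
0.03 0.01597771842041947
0.04 0.016184026119067593
```

```bash
python3 -m inch '[[[255,0,8,0,0],[255,0,7,0,0],[255,0,0,0,0],[255,0,0,0,0]]]'
python3 - <<'E'
from h import *
s=r.read_state();print(s["tcp_pos"])
yb=np.array([-.057,.998,0])
t=0
for k in range(4): t=t+get_image("top")["image"][150:200,280:360].astype(float)/4
c=get_image("top")
cv2.imwrite("pics/t4.png",cv2.resize(t.astype(np.uint8),None,fx=8,fy=8,interpolation=cv2.INTER_CUBIC))
E
```

```text
time: 12.18
tcp_pos: [0.5041, -0.0935, 0.0436]
orientation: [1.0, 0.028, 0.002, 0.001]
contact_force: [3.5, -1.2, 5.9]
opening: 0.0156
gripper_force: 59.3
[ 0.5040908  -0.09346873  0.04361464]
```

View pics/t4.png

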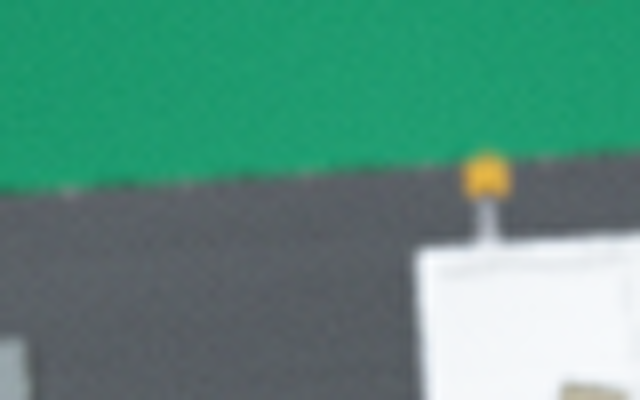

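```bash
python3 -m inch '[[[0,0,0,0,0],[0,0,0,0,0],[0,0,0,0,0],[0,0,0,-30,0],[0,0,0,-45,0],[0,30,-30,-30,0],[0,30,-30,0,0],[0,0,0,0,0]]]'
python3 - <<'E'
from h import *
s=r.read_state();print(s["tcp_pos"],R.from_quat(s["orientation"]).as_euler("zyx",degrees=True));w=get_image("wrist");I=w["image"];cv2.imwrite("pics/w5.png",I[:300,170:470])
cv2.imwrite("pics/w5.png",cv2.resize(I[0:120,230:390],None,fx=5,fy=5,interpolation=cv2.INTER_CUBIC))
E
```

```text
time: 13.42
tcp_pos: [0.5603, -0.0278, 0.1478]
orientation: [1.0, 0.029, 0.001, -0.0]
contact_force: [-0.3, -0.2, -0.8]
opening: 0.0855
gripper_force: 0.0
[ 0.56028868 -0.02780094  0.14780074] [-3.36615830e+00  1.01422129e-01 -1.79983795e+02]
```

View pics/w5.png

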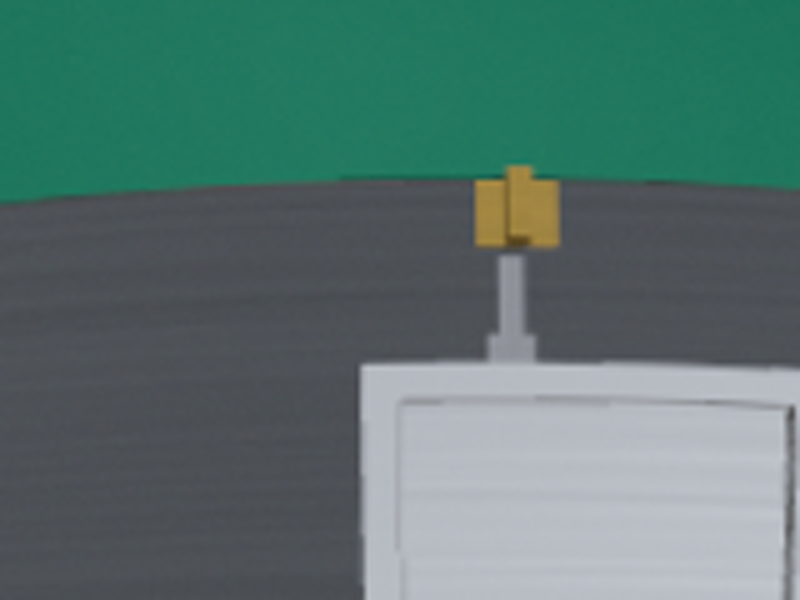

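The pointer is within about 1 mm of the blade. Back to the screw.

```bash
python3 -m inch '[[[0,7,-49,0,-10],[0,0,0,0,10],[0,7,-49,0,0],[0,7,-49,0,0],[0,7,-49,0,0],[0,0,0,0,-10],[0,0,0,0,-10],[0,0,0,0,-10],[0,0,0,0,-10],[0,0,0,0,-10],[0,0,0,0,-10],[0,0,0,0,-4]]]'; python3 -m inch '[[[0,0,0,0,0]]]'
python3 - <<'E'
from h import *
s=r.read_state();print(s["tcp_pos"],R.from_quat(s["orientation"]).as_euler("zyx",degrees=True))
E
```

```text
time: 14.98
tcp_pos: [0.5744, 0.1664, 0.1466]
orientation: [0.832, 0.555, -0.001, -0.0]
contact_force: [-0.5, -0.6, -0.1]
opening: 0.0853
gripper_force: 0.0
time: 15.1
tcp_pos: [0.5746, 0.1666, 0.1467]
orientation: [0.833, 0.553, -0.001, -0.0]
contact_force: [-1.0, 0.0, 0.3]
opening: 0.0855
gripper_force: 0.0
[0.57462387 0.16663105 0.14674171] [-6.71642091e+01 -9.39271865e-02  1.79961831e+02]
```

```bash
python3 -m inch '[[[0,3.6,0.5,40,0],[0,0,0,30,0],[0,0,0,12,0],[0,0,0,0,0],[180,0,0,0,0],[230,0,0,0,0],[255,0,0,0,0],[255,0,0,0,0],[255,0,0,0,0],[255,0,0,0,0]]]' 60;  python3 -m inch '[[[255,0,0,0,8],[255,0,0,0,8],[255,0,0,0,8],[255,0,0,0,8],[255,0,0,0,8],[255,0,0,0,8],[255,0,0,0,8],[255,0,0,0,5],[255,0,0,0,0]]]'
python3 - <<'E'
from h import *
s=r.read_state();print(s["torque"],s["tcp_pos"],R.from_quat(s["orientation"]).as_euler("zyx",degrees=True))
E
```

```text
time: 16.35
tcp_pos: [0.577, 0.1712, 0.066]
orientation: [0.833, 0.554, -0.0, -0.0]
contact_force: [-4.5, 0.8, 6.7]
opening: 0.0128
gripper_force: 58.8
time: 17.48
tcp_pos: [0.5782, 0.1697, 0.066]
orientation: [0.999, 0.054, 0.001, 0.001]
contact_force: [2.2, -8.7, 3.8]
opening: 0.0125
gripper_force: 58.7
[-1.32615823 -0.28225735 -0.10153839] [0.57818826 0.16969326 0.06596792] [-6.20974567e+00  8.51021179e-02  1.79906357e+02]
```

```bash
python3 -m inch '[[[255,0,0,0,4],[255,0,0,0,4],[255,0,0,0,2],[255,0,0,0,0]]]'
python3 - <<'E'
from h import *
s=r.read_state();print(s["torque"],s["tcp_pos"],R.from_quat(s["orientation"]).as_euler("zyx",degrees=True))
E
python3 -m inch '[[[0,0,0,0,0],[0,0,0,0,0],[0,0,0,0,0],[0,0,0,-40,0],[0,0,0,-60,0],[0,0,0,-40,0],[0,0,0,0,0]]]';python3 - <<'E'
from h import *
s=r.read_state();w=get_image("wrist");I=w["image"];cv2.imwrite("pics/w6.png",I);print(s["tcp_pos"],R.from_quat(s["orientation"]).as_euler("zyx",degrees=True),s["qpos"])
E
```

```text
time: 17.98
tcp_pos: [0.5782, 0.1697, 0.066]
orientation: [1.0, -0.031, 0.001, 0.001]
contact_force: [2.1, -7.3, 4.3]
opening: 0.0129
gripper_force: 69.6
[-1.22968233 -0.20475863  1.52245617] [0.57824106 0.16965601 0.06600466] [3.57085586e+00 1.01896681e-01 1.79862825e+02]
time: 18.85
tcp_pos: [0.5794, 0.1717, 0.2091]
orientation: [0.999, -0.033, 0.003, -0.001]
contact_force: [0.5, -0.8, -0.7]
opening: 0.0853
gripper_force: 0.0
[0.5793513  0.17167432 0.20909564] [   3.75688603    0.35642897 -179.88651164] [2.85512127e-01 3.39301496e-01 1.70609949e+00 1.67445175e-04
 1.08966478e+00 1.92180764e+00]
```

View pics/w6.png

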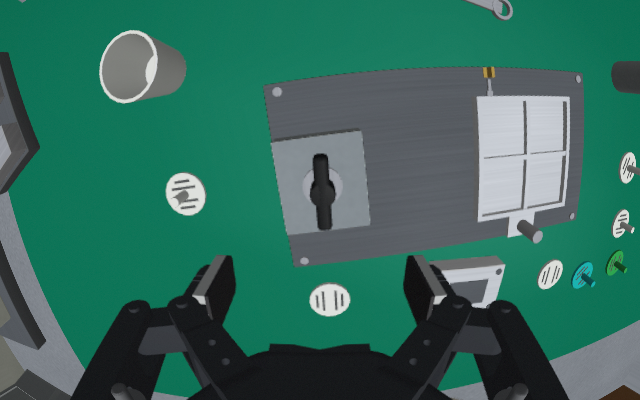

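The screw bar is back along the bed and the pointer is still at the tag at (489,78). Cover A's disc centre is at (186,194).

Run:
```python
from h import *
s=r.read_state();w=get_image("wrist");I=w["image"]
Rt=R.from_quat(s["orientation"]).as_matrix()
p=wray_z(w,s,186,194,.003);print(p,"move mm",(Rt.T@(p-s["tcp_pos"]))*1000)
q=[wray_z(w,s,*a,.032) for a in((478,97),(569,97),(480,221),(563,211))];print(np.round(q,4),np.mean(q,0))
print([(np.round(b["position"],3).tolist(),round(b["conf"],2)) for b in boxes_of("wrist","cover1_mid")])
print([(np.round(b["position"],3).tolist(),round(b["conf"],2)) for b in boxes_of("wrist","carriage_floor")])
```

```text
[0.56162569 0.33965227 0.003     ] move mm [ -28.00733282 -166.69639199  203.94918646]
[[ 0.6602 -0.0078  0.032 ]
 [ 0.6703 -0.1537  0.032 ]
 [ 0.5134 -0.0199  0.032 ]
 [ 0.5147 -0.1641  0.032 ]] [ 0.58964183 -0.08635322  0.032     ]
[([0.571, -0.358, 0.006], 0.92)]
[([0.592, -0.079, 0.028], 0.72), ([0.469, -0.372, 0.004], 0.45)]
```

```bash
python3 -m inch '[[[0,-10,-55,10,0],[0,-10,-56,10,0],[0,-8,-56,30,0],[0,0,0,35,0],[0,0,0,0,0]]]'
python3 - <<'E'
from h import *
s=r.read_state();w=get_image("wrist");I=w["image"];cv2.imwrite("pics/w7.png",I);print(s["tcp_pos"],R.from_quat(s["orientation"]).as_euler("zyx",degrees=True))
print([(np.round(b["position"],3).tolist(),round(b["conf"],2)) for b in boxes_of("wrist","cover1_mid")])
E
```

```text
time: 19.68
tcp_pos: [0.5575, 0.337, 0.1167]
orientation: [0.999, -0.032, -0.003, 0.002]
contact_force: [-0.3, -0.1, 0.3]
opening: 0.0852
gripper_force: 0.0
[0.55748821 0.33700646 0.11674475] [  3.69054688  -0.40378427 179.75190835]
[]
```

View pics/w7.png

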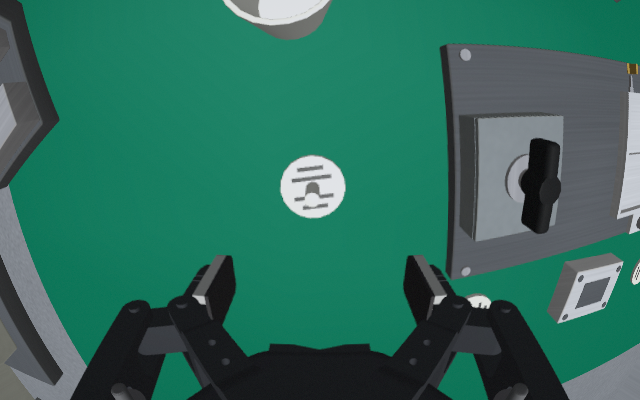

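Run:
```python
from h import *
s=r.read_state();w=get_image("wrist")
Rt=R.from_quat(s["orientation"]).as_matrix()
for a in((313,187,.003),(313,200,.038)):
    p=wray_z(w,s,*a);print(p,"move mm",(Rt.T@(p-s["tcp_pos"]))*1000)
```

```text
[0.56558191 0.34281171 0.003     ] move mm [  5.18450312  -5.83770244 117.63968116]
[0.56532174 0.34215646 0.038     ] move mm [ 4.91762032 -5.12838892 82.64078569]
```

```bash
python3 -m inch '[[[0,5,-5,40,0],[0,0,0,40,0],[0,0,0,23,0],[0,0,0,0,0],[150,0,0,0,0],[220,0,0,0,0],[255,0,0,0,0],[255,0,0,0,0],[255,0,0,0,0],[255,0,0,0,0]]]' 40; python3 -m inch '[[[255,0,0,-20,0],[255,0,0,-40,0],[255,0,0,-40,0],[255,0,0,0,0]]]'
python3 - <<'E'
from h import *
s=r.read_state();w=get_image("wrist");I=w["image"];cv2.imwrite("pics/w8.png",I[100:400,160:480]);print(s["tcp_pos"],R.from_quat(s["orientation"]).as_euler("zyx",degrees=True))
E
```

```text
time: 21.08
tcp_pos: [0.5661, 0.3429, 0.0187]
orientation: [0.999, -0.033, 0.0, -0.0]
contact_force: [-1.4, -1.1, 5.9]
opening: 0.0103
gripper_force: 39.0
time: 21.58
tcp_pos: [0.568, 0.344, 0.1228]
orientation: [0.999, -0.033, 0.003, -0.002]
contact_force: [0.1, 0.3, -0.3]
opening: 0.0105
gripper_force: 39.0
[0.56800831 0.34403546 0.12280091] [   3.76096737    0.34479905 -179.79136541]
```

View pics/w8.png

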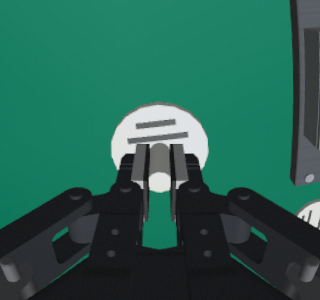

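Cover A hangs level from the fingers by its sprue. I'll carry it over the clamp to the near nest on the clamp side.

```bash
python3 -m inch '[[[255,0,0,-40,0],[255,1,40,0,0],[255,2,50,0,0],[255,2,52,0,0],[255,2,52,0,0],[255,2,52,0,0],[255,2,51,0,0],[255,0,50,0,0],[255,0,50,0,-7],[255,0,0,30,0],[255,0,0,0,0],[255,0,0,0,0]]]'
python3 - <<'E'
from h import *
s=r.read_state();w=get_image("wrist");I=w["image"];cv2.imwrite("pics/w9.png",I);print(s["tcp_pos"],R.from_quat(s["orientation"]).as_euler("zyx",degrees=True),s["opening"],s["gripper_force"])
E
```

```text
time: 23.12
tcp_pos: [0.5506, -0.0537, 0.1281]
orientation: [1.0, 0.028, -0.0, -0.0]
contact_force: [0.4, 0.5, 0.5]
opening: 0.01
gripper_force: 39.1
[ 0.55057147 -0.05372072  0.12814488] [-3.26112901e+00 -5.07962827e-02 -1.79990013e+02] 0.009993115944932974 39.10046875476837
```

View pics/w9.png

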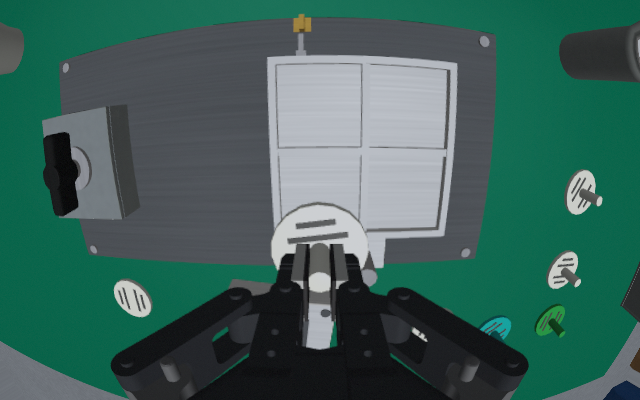

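The divider cross is at (363,149) and the rim corners at (268,57), (457,65) and (444,236). Pictures viewed: 12 or so, so I'll work from numbers from here on.

Run:
```python
from h import *
s=r.read_state();w=get_image("wrist")
Rt=R.from_quat(s["orientation"]).as_matrix()
P=[wray_z(w,s,*a,.032) for a in((363,149),(268,57),(457,65),(444,236))];print(np.round(P,4),(P[1]+P[3])/2)
a=P[2]-P[1];print(np.degrees(np.arctan2(a[0],-a[1])));a=P[2]-P[3];print(np.degrees(np.arctan2(a[1],a[0])),np.linalg.norm(P[2]-P[3]))
for n in((1,1),(-1,1),(1,-1),(-1,-1)):
    t=np.radians(3.4);C=(P[0]+(P[1]+P[3])/2)/2
    q=C+.036*n[0]*np.array([np.cos(t),np.sin(t),0])+.036*n[1]*np.array([-np.sin(t),np.cos(t),0]);print(n,q.round(4),(Rt.T@(q-s["tcp_pos"])*1000).round(1))
```

```text
[[ 0.5953 -0.0848  0.032 ]
 [ 0.6629 -0.0078  0.032 ]
 [ 0.6716 -0.1567  0.032 ]
 [ 0.5238 -0.1671  0.032 ]] [ 0.59337907 -0.08743321  0.032     ]
3.312599177149698
4.021003903534163 0.14810948349319225
(1, 1) [ 0.6281 -0.048   0.032 ] [77.3 -1.1 96.6]
(-1, 1) [ 0.5562 -0.0523  0.032 ] [ 5.3 -1.  96.6]
(1, -1) [ 0.6324 -0.1199  0.032 ] [77.4 70.9 96.6]
(-1, -1) [ 0.5605 -0.1242  0.032 ] [ 5.4 71.  96.6]
```

```bash
python3 -m inch '[[[255,4.5,-1,30,0],[255,0,0,30,0],[255,0,0,15,0],[255,0,0,8,0],[255,0,0,0,0]]]'; python3 -m inch '[[[200,0,0,0,0],[150,0,0,0,0],[150,0,0,0,0],[150,0,0,-20,0],[150,0,0,-40,0],[100,0,0,-40,0],[0,0,0,0,0],[0,0,0,0,0]]]';  python3 - <<'E'
from h import *
s=r.read_state();w=get_image("wrist");I=w["image"];cv2.imwrite("pics/w10.png",I);print(s["tcp_pos"],R.from_quat(s["orientation"]).as_euler("zyx",degrees=True),s["opening"],s["qpos"])
E
```

```text
time: 23.85
tcp_pos: [0.5554, -0.0528, 0.0453]
orientation: [1.0, 0.028, 0.0, 0.0]
contact_force: [-0.0, 1.1, -0.2]
opening: 0.0104
gripper_force: 39.1
time: 24.85
tcp_pos: [0.5548, -0.0529, 0.1448]
orientation: [1.0, 0.028, -0.0, -0.0]
contact_force: [-0.0, 0.2, -0.3]
opening: 0.0847
gripper_force: 0.0
[ 0.55480614 -0.05291187  0.14476677] [-3.23593826e+00 -1.03968159e-02 -1.79997961e+02] 0.08473201122273225 [-9.77847592e-02  3.48927361e-01  1.85713101e+00  2.19884738e-05
  9.35718351e-01  1.41652074e+00]
```

View pics/w10.png

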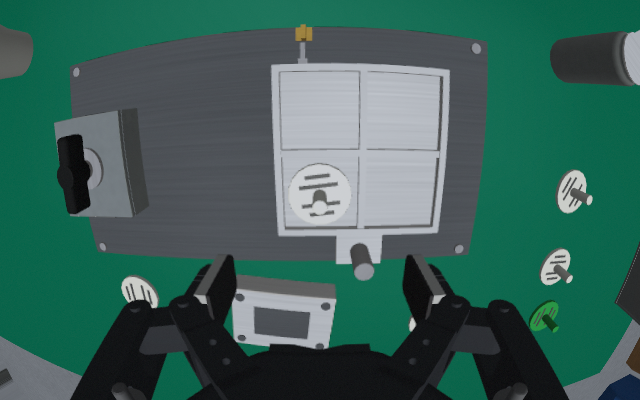

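Cover A sits flat in the nest: disc centre (319,193), nest about (281–357, 152–230). That was my last picture, so from here I segment white discs numerically. Next is cover B.

```bash
cat >> h.py <<'E'
def discs(w,s,lo=150):
    """white blobs in wrist image: disc centre by ellipse on outer contour, at z=.003 (mat)"""
    I=w["image"].astype(int);m=((I.min(2)>lo)&(I.max(2)-I.min(2)<35)).astype(np.uint8)
    m[230:,170:470]=0
    m=cv2.morphologyEx(m,cv2.MORPH_CLOSE,np.ones((7,7),np.uint8));out=[]
    for c in cv2.findContours(m,cv2.RETR_EXTERNAL,cv2.CHAIN_APPROX_NONE)[0]:
        if cv2.contourArea(c)>300:
            h=cv2.convexHull(c);(x,y),ax,an=cv2.fitEllipse(h);out.append((round(x),round(y),np.round(ax).tolist(),wray_z(w,s,x,y,.003).round(4).tolist()))
    return out
E
python3 -m inch '[[[0,-1,40,0,0],[0,-1,55,0,0],[0,-1,55,0,0],[0,-1,55,0,0],[0,-1,55,0,0],[0,-1,53,0,0],[0,0,0,0,0],[0,0,0,0,0]]]'
python3 - <<'E'
from h import *
s=r.read_state();w=get_image("wrist");cv2.imwrite("pics/w11.png",w["image"]);print(s["tcp_pos"],s["qpos"])
for d in discs(w,s):print(d)
E
```

```text
time: 25.9
tcp_pos: [0.5659, -0.3649, 0.1434]
orientation: [1.0, 0.028, -0.001, -0.001]
contact_force: [-0.4, 0.2, -0.5]
opening: 0.0855
gripper_force: 0.0
[ 0.56591601 -0.36491691  0.14339116] [-5.75131089e-01  5.13829800e-01  1.59275244e+00  3.98448890e-04
  1.03801885e+00  9.39583486e-01]
(70, 291, [42.0, 90.0], [0.3863, 0.0001, 0.003])
(320, 182, [57.0, 59.0], [0.5692, -0.3651, 0.003])
(79, 155, [118.0, 186.0], [0.5897, -0.0832, 0.003])
(261, -30, [78.0, 87.0], [0.7706, -0.2988, 0.003])
```

```bash
python3 -m inch '[[[0,3,0,40,0],[0,0,0,50,0],[0,0,0,40,0],[0,0,0,0,0],[150,0,0,0,0],[220,0,0,0,0],[255,0,0,0,0],[255,0,0,0,0],[255,0,0,0,0],[255,0,0,0,0]]]' 40; python3 -m inch '[[[255,0,0,-20,0],[255,0,0,-50,0],[255,0,0,-60,0],[255,0,0,0,0],[255,0,0,0,0]]]'
python3 - <<'E'
from h import *
s=r.read_state();w=get_image("wrist");cv2.imwrite("pics/w12.png",w["image"]);print(s["tcp_pos"])
I=w["image"]
for d in discs(w,s):print(d)
# held disc, as in the w8 reference
for n in(8,12):
    J=cv2.imread(f"pics/w{n}.png");
    if n==12:J=J[100:400,160:480]
    m=(J.min(2)>150).astype(np.uint8);print(n,cv2.boundingRect(m[90:200,90:230]),m[90:200,90:230].sum())
E
```

```text
time: 27.2
tcp_pos: [0.5702, -0.3659, 0.016]
orientation: [1.0, 0.028, 0.0, 0.0]
contact_force: [-0.8, 0.9, 6.8]
opening: 0.0104
gripper_force: 39.0
time: 27.82
tcp_pos: [0.5698, -0.3656, 0.1459]
orientation: [1.0, 0.028, 0.0, 0.0]
contact_force: [-0.6, 0.4, 0.1]
opening: 0.0104
gripper_force: 39.0
[ 0.56975246 -0.36555294  0.1459198 ]
(69, 292, [40.0, 93.0], [0.3857, 0.0024, 0.003])
(319, 243, [78.0, 95.0], [0.5081, -0.3684, 0.003])
(79, 157, [117.0, 187.0], [0.5911, -0.0831, 0.003])
(260, -12, [59.0, 75.0], [0.7563, -0.2993, 0.003])
8 (21, 15, 98, 88) 3545
12 (20, 15, 99, 95) 3807
```

```bash
python3 -m inch '[[[255,0,-35,0,0],[255,1,-50,0,0],[255,1,-55,0,0],[255,1,-55,0,0],[255,1,-46,0,0],[255,0,0,40,0],[255,0,0,20,0],[255,0,0,0,0],[255,0,0,0,0]]]'
python3 - <<'E'
from h import *
s=r.read_state();Rt=R.from_quat(s["orientation"]).as_matrix();print(s["tcp_pos"],(Rt.T@(np.array([.5605,-.1242,.0425])-s["tcp_pos"])*1000).round(1),s["gripper_force"])
E
```

```text
time: 29.0
tcp_pos: [0.5602, -0.1248, 0.0851]
orientation: [1.0, 0.028, -0.0, -0.0]
contact_force: [-0.6, 0.1, -0.5]
opening: 0.0102
gripper_force: 39.1
[ 0.56021668 -0.12484251  0.08506948] [ 0.3 -0.6 42.6] 39.080103635787964
```

```bash
python3 -m inch '[[[255,0,0,25,0],[255,0,0,12,0],[255,0,0,5,0],[255,0,0,0,0]]]'; python3 -m inch '[[[200,0,0,0,0],[150,0,0,0,0],[150,0,0,0,0],[150,0,0,-20,0],[150,0,0,-40,0],[100,0,0,-40,0],[0,0,0,0,0],[0,0,0,0,0]]]';  python3 - <<'E'
from h import *
s=r.read_state();w=get_image("wrist");I=w["image"];cv2.imwrite("pics/w13.png",I);print(s["tcp_pos"],s["qpos"])
Rt=R.from_quat(s["orientation"]).as_matrix()
g=I.astype(int).mean(2);print(g[150:250:4,275:375:4].astype(int))
c=np.array([.459,-.349,s["tcp_pos"][2]]);print((Rt.T@(c-s["tcp_pos"])*1000).round(1))
for d in discs(w,s):print(d)
E
```

```text
time: 29.5
tcp_pos: [0.5604, -0.1249, 0.0433]
orientation: [1.0, 0.028, 0.0, 0.0]
contact_force: [0.6, 0.1, 0.2]
opening: 0.01
gripper_force: 39.1
time: 30.5
tcp_pos: [0.5599, -0.1247, 0.1429]
orientation: [1.0, 0.028, -0.0, -0.0]
contact_force: [-0.5, -0.5, -0.5]
opening: 0.0845
gripper_force: 0.0
[ 0.55991586 -0.12466729  0.14285788] [-2.21704810e-01  3.74089864e-01  1.82333806e+00  2.03768312e-05
  9.44323765e-01  1.29255664e+00]
[[188 187  98 106 111 115 119 121 124 126 127 141 141 141 140 138 136 133
  150 148 145 142 187 140  79]
 [188 188 189 188 188 188 188 188 188 188 188 187 187 187 186 187 186 186
  186 185 185 177 187 140  80]
 [189 188 186 185 185 185 185 186 185 185 186 186 186 186 185 185 185 186
  185 185 185 147 186 125  80]
 [189 188 184 184 184 184 184 183 183 183 169 169 172 179 183 183 183 183
  183 183 182 138 187 106  81]
 [188 189 185 187 187 187 187 174 164 202 205 205 206 206 174 150 185 185
  184 184 184 144 188 103  78]
 [188 188 176 183 183 183 121 205 205 205 205 206 205 205 205 205 151 182
  182 182 181 142 187  81  80]
 [187 188 169 182 182 163 205 206
[... 1487 characters left out ...]
130 130 130 131 144 147
  149 150 152 185 186  82  83]
 [186 187 187 186 187 187 188 187 187 188 187 186 187 187 187 187 186 187
  187 186 185 186 185  79  79]
 [186 186 186 187 188 188 188 189  81  80  79  79  81  79  80  80  80  79
   80  79  79  79  80  80  80]
 [187 187 187 188 189 188 189 190  78  79  79  79  79  79  79  79  79  79
   79  80  80  81  81  81  80]
 [187  77  74 122 188 188 188 189  81  80  81  81  81  81  81  80  80  80
   82  81  81  81  82  82  82]]
[-113.4  218.3    0. ]
(98, 289, [22.0, 39.0], [0.3985, 0.1712, 0.003])
(519, 276, [35.0, 42.0], [0.459, -0.3836, 0.003])
(282, 149, [201.0, 236.0], [0.5936, -0.0877, 0.003])
(592, 38, [33.0, 61.0], [0.7695, -0.4402, 0.003])
```

Brightness numbers show cover B as a full disc inside its nest, sprue up. On to cover C.

```bash
python3 -m inch '[[[0,-20,40,0,0],[0,-26,50,0,0],[0,-26,50,0,0],[0,-26,50,0,0],[0,-15,28,0,0],[0,0,0,0,0],[0,0,0,0,0]]]'
python3 - <<'E'
from h import *
s=r.read_state();w=get_image("wrist");I=w["image"];cv2.imwrite("pics/w14.png",I);print(s["tcp_pos"],s["qpos"])
Rt=R.from_quat(s["orientation"]).as_matrix()
for d in discs(w,s):print(d,(Rt.T@(np.array(d[3])-s["tcp_pos"])*1000).round(1))
E
```

```text
time: 31.42
tcp_pos: [0.4594, -0.348, 0.1421]
orientation: [1.0, 0.028, -0.001, -0.001]
contact_force: [-0.3, -0.4, 0.5]
opening: 0.0854
gripper_force: 0.0
[ 0.4594144  -0.34796018  0.14208814] [-6.51025953e-01  3.79617107e-01  1.81675918e+00  4.21161121e-04
  9.47088863e-01  8.63380003e-01]
(179, 240, [40.0, 49.0], [0.3901, -0.1989, 0.003]) [ -60.7 -152.5  139.4]
(55, 221, [57.0, 90.0], [0.3952, 0.0007, 0.003]) [ -44.4 -351.5  139.7]
(352, 184, [56.0, 59.0], [0.4629, -0.378, 0.003]) [  2.   30.4 139. ]
(81, 65, [113.0, 193.0], [0.5862, -0.0766, 0.003]) [ 142.  -263.6  139.3]
```

Cover C was knocked about 30 mm in −y. I'll re-centre and check.

```bash
python3 -m inch '[[[0,2,30,10,0],[0,0,0,20,0],[0,0,0,0,0]]]'
python3 - <<'E'
from h import *
s=r.read_state();w=get_image("wrist");I=w["image"];cv2.imwrite("pics/w15.png",I);print(s["tcp_pos"],s["qpos"])
Rt=R.from_quat(s["orientation"]).as_matrix()
for d in discs(w,s):print(d,(Rt.T@(np.array(d[3])-s["tcp_pos"])*1000).round(1))
E
```

```text
time: 31.85
tcp_pos: [0.463, -0.3768, 0.1115]
orientation: [1.0, 0.029, -0.001, -0.001]
contact_force: [0.3, -0.3, 0.4]
opening: 0.0854
gripper_force: 0.0
[ 0.46296903 -0.37682185  0.1115033 ] [-6.85785683e-01  4.47979966e-01  1.79006904e+00  2.18538093e-04
  9.07096023e-01  8.27123295e-01]
(145, 254, [38.0, 53.0], [0.3894, -0.1995, 0.003]) [ -62.9 -181.   109.1]
(30, 232, [53.0, 88.0], [0.3919, 0.0014, 0.003]) [ -48.8 -381.4  109.6]
(322, 196, [62.0, 65.0], [0.463, -0.3782, 0.003]) [  0.2   1.7 108.5]
(41, 67, [110.0, 207.0], [0.5923, -0.0654, 0.003]) [ 147.4 -303.2  108.9]
```

```bash
python3 -m inch '[[[0,0.5,1.5,40,0],[0,0,0,40,0],[0,0,0,18,0],[0,0,0,0,0],[150,0,0,0,0],[220,0,0,0,0],[255,0,0,0,0],[255,0,0,0,0],[255,0,0,0,0],[255,0,0,0,0]]]' 40; python3 -m inch '[[[255,0,0,-20,0],[255,0,0,-50,0],[255,0,0,-60,0],[255,0,0,0,0],[255,0,0,0,0]]]'
python3 - <<'E'
from h import *
s=r.read_state();w=get_image("wrist");cv2.imwrite("pics/w16.png",w["image"]);print(s["tcp_pos"])
Rt=R.from_quat(s["orientation"]).as_matrix();print((Rt.T@(np.array([.6281,-.048,.06])-s["tcp_pos"])*1000).round(1))
print([d[:3] for d in discs(w,s)])
E
```

```text
time: 33.15
tcp_pos: [0.4642, -0.3803, 0.0156]
orientation: [1.0, 0.028, 0.0, 0.0]
contact_force: [-0.5, 0.9, 5.1]
opening: 0.0103
gripper_force: 39.0
time: 33.78
tcp_pos: [0.4638, -0.38, 0.1456]
orientation: [1.0, 0.028, 0.0, 0.0]
contact_force: [-0.6, 0.9, -0.8]
opening: 0.0104
gripper_force: 39.0
[ 0.46382385 -0.37999414  0.14563116]
[ 182.7 -322.2   85.6]
[(91, 377, [26.0, 55.0]), (156, 241, [36.0, 48.0]), (320, 244, [78.0, 95.0]), (590, 218, [31.0, 76.0]), (44, 222, [54.0, 84.0]), (63, 74, [106.0, 180.0])]
```

```bash
python3 -m inch '[[[255,16,-20,0,0],[255,27,-40,0,0],[255,35,-48,0,0],[255,35,-48,0,0],[255,35,-48,0,0],[255,35,-46,0,0],[255,0,0,0,0],[255,0,0,40,0],[255,0,0,15,0],[255,0,0,0,0],[255,0,0,0,0]]]'
python3 - <<'E'
from h import *
s=r.read_state();Rt=R.from_quat(s["orientation"]).as_matrix();print(s["tcp_pos"],(Rt.T@(np.array([.6324,-.1199,.0425])-s["tcp_pos"])*1000).round(1),s["gripper_force"])
w=get_image("wrist");print([d for d in discs(w,s)])
E
```

```text
time: 35.2
tcp_pos: [0.633, -0.1208, 0.0909]
orientation: [1.0, 0.028, 0.0, 0.0]
contact_force: [0.6, -0.3, -0.1]
opening: 0.0106
gripper_force: 39.1
[ 0.63296814 -0.12075972  0.09087076] [-0.6 -0.9 48.4] 39.05264496803284
[(97, 353, [17.0, 40.0], [0.398, 0.1714, 0.003]), (273, 195, [153.0, 216.0], [0.6386, -0.0836, 0.003]), (639, 142, [32.0, 74.0], [0.7294, -0.4922, 0.003])]
```

```bash
python3 -m inch '[[[255,-0.5,-1,25,0],[255,0,0,15,0],[255,0,0,8,0],[255,0,0,0,0]]]'; python3 -m inch '[[[200,0,0,0,0],[150,0,0,0,0],[150,0,0,0,0],[150,0,0,-20,0],[150,0,0,-40,0],[100,-30,-20,-60,0],[0,-30,-20,-20,0],[0,0,0,0,0],[0,0,0,0,0]]]';  python3 - <<'E'
from h import *
s=r.read_state();w=get_image("wrist");I=w["image"];cv2.imwrite("pics/w17.png",I);print(s["tcp_pos"])
# covers are brighter (>197) than tray (<190); floor at .024 -> disc top .030
m=(I.min(2)>196).astype(np.uint8);m[260:,150:490]=0
m=cv2.morphologyEx(m,cv2.MORPH_CLOSE,np.ones((7,7),np.uint8))
for c in cv2.findContours(m,cv2.RETR_EXTERNAL,cv2.CHAIN_APPROX_NONE)[0]:
    if cv2.contourArea(c)>300:
        (x,y),ax,an=cv2.fitEllipse(cv2.convexHull(c));p=wray_z(w,s,x,y,.030);t=np.radians(3.4);d=p-[.5943,-.086,0]
        print((round(x),round(y)),np.round(ax),"tray xy",(d[0]*np.cos(t)+d[1]*np.sin(t)).round(4),(-d[0]*np.sin(t)+d[1]*np.cos(t)).round(4))
sub=I[:60].astype(int)
y=(sub[...,2]-sub[...,0]>60)&(sub[...,1]-sub[...,0]>30);ys,xs=np.nonzero(y);print("tag",xs.mean() if len(xs) else None,ys.min() if len(xs) else None,ys.max() if len(xs) else None)
E
```

```text
time: 35.75
tcp_pos: [0.6319, -0.1192, 0.0418]
orientation: [1.0, 0.028, -0.0, -0.0]
contact_force: [-1.2, 0.5, -0.5]
opening: 0.0106
gripper_force: 39.1
time: 36.88
tcp_pos: [0.5739, -0.0848, 0.1765]
orientation: [1.0, 0.028, 0.001, 0.0]
contact_force: [0.4, -0.1, 0.8]
opening: 0.0852
gripper_force: 0.0
[ 0.57386574 -0.08478448  0.17647855]
(133, 289) [23. 37.] tray xy -0.1592 0.2454
(286, 202) [51. 55.] tray xy -0.0381 0.0355
(359, 200) [52. 55.] tray xy -0.0364 -0.036
(359, 128) [57. 58.] tray xy 0.0346 -0.0347
tag 270.53125 52 59
```

All three covers sit within about 2 mm of their nest centres and nothing touches the robot, so I'm handing the job in.

```bash
python3 -c "
from bench import r
print(r.finish_job())"
```

```text
the job is handed in; nothing more can be done
None
```

I loosened the screw (it gives counter-clockwise), slid the carriage until its pointer was within about 1 mm of the tag, retightened the screw to its stop, and set the three sprued covers in separate nests, sprue up; the job is handed in, with no verdict returned.

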